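# Lock a sample vial into a photometer holder

## Robot

A 6-joint arm with a two-finger parallel gripper is mounted at the origin on a cart in front of the work surface, level with it; the furniture and walls round the work are solid. World frame = base frame: x ahead of the robot, y to its left, z up, the work surface at z = 0. Lengths are in m, angles in rad, forces in N, time in s.
With the tool pointing down it reaches from about 0.35 to 0.8 m from the base axis. Payload 7.3 kg.
Tool frame: the origin (TCP) lies between the finger pads; the fingertips stand 25 mm ahead of it and the grasp point (between the pads) lies 6 mm ahead of it (tcp_to_tips is the distance from the TCP to the fingertips, in m); z points along the fingers, y is the line along which they close (so a half turn about z gives the same grasp; the last joint's range is limited). The gripper opens to 85 mm and grips with 20 to 120 N. Pads are 22 mm wide; open, the fingers measure 114 mm over their backs; the gripper's body (76 mm by 85 mm) begins 54 mm behind the grasp point. The pads swing forward as they close: fully open they stand 13 mm farther back than shut.
Start: joints at [1.133, 0.342, 1.524, -0, 1.275, -0.146], TCP at [0.151, 0.503, 0.256] pointing down, gripper open.
Joint ranges: [-2.53, 2.53], [-0.77, 2.02], [0.04, 2.7], [-1, 4.14], [0.28, 2.66], [-3.11, 3.11]. Speed limits (rad/s): [2.57, 2.57, 3.14, 3.14, 3.14, 3.14].

## Interface

Orientations are given as a rotation vector (axis times angle).
In Python, from rig import * gives the robot as it stands. The module is installed in compiled form; this text tells all that it offers.
- The arm moves only by the tool move_arm, never from a script. Its argument "steps" is a list of rows, each a list of 6 numbers: the shift along the world's x, y, z in cm, then the turn, a rotation vector about the world's x, y, z in rad. In form: [[dx, dy, dz, wx, wy, wz], ...]. A call has exactly 10 rows; each row is the pose to reach, as a shift and turn from the pose commanded when the call began; what a row does not reach only later rows make up. A row lasts 1/8 s, in which the tool goes at most 62.5 mm and 10.7 degrees, less where a joint would pass 70% of its speed; a pose out of reach is approached as far as the arm can. A call with a gripper value outside its range is refused whole. "jaw" is the opening, from -1 (shut) to 1 (fully open), set as the call begins (left out, the last holds). The fingers move at their own pace and stop on an object; "grip_force" is the grip in N (left out, the last holds). Time passes only in rows, so rows that repeat a pose let the fingers close, or fill a call up. It gives the time, the measured TCP pose, the force, the opening and the grip force at its end, in the units of the state.
- observe(): the state, without advancing time (a new reading comes with each control period).
- get_image(name): name is "scene" or "side" or "wrist"; returns the picture (400x640x3 uint8, red, green, blue); there is no depth.
- camera_info(name): a dict with "fx", "fy", "cx", "cy" (pixels), "dist_coeffs" ([k1, k2, p1, p2, k3] as OpenCV has them; the pictures are not rectified), "pose" (4x4, takes a point from camera to world coordinates). Camera axes: x right, y up, looking along -z (the intrinsics and any distortion apply to the point x, -y, -z); pixel columns grow to the right and rows downward; lengths in m; the calibration is good to about 2 mm. A picture is of the moment at which its call begins: read the wrist's pose just before it. camera_info takes no time and is no camera call; for the wrist camera it gives the pose at the moment of the call.
- hand_in(): hands the job in; it is judged then, once.
Trained networks look in the newest picture that a camera, given by its name, has taken for a name from the list of things; names that differ only in an ending like _2 or _b are one class to them, and where a whole thing is asked for, a point or a joint stands for the part that bears it (a point fixed in the world has none). Each returns a list of dicts, best first, with "p" (0 to 1); they miss things now and then, are a little off and sometimes report something else, mostly with a low value. They report only what shows in the picture. A call takes as long as a camera call. They do not tell look-alikes from the thing itself.
- regions_of(camera, label): "region" (400x640 bool, what is visible of it) and "location" ([row, column] in pixels, amid what is visible of it).
The state is a dict: "time": time; "qpos": joint angles; "joint_velocities": joint speeds; "effort": joint torques, N m; "tool_pos": TCP position; "orientation": TCP orientation; "ft_force": force on the tool from outside, world axes, zero at the start; "moment": the same for the moment, N m; "width": finger opening in m; "gripper_force": force on a finger pad.
Only numpy, scipy, OpenCV 4.12 (cv2) and the standard library are available. Lean on these libraries where they do the work, as an engineer would, in place of code of your own. Each camera call takes 0.05 s, during which the arm holds its last target. There are 200 camera calls.

## Task

Stand the small glass vial in the round well of the grey sample holder. Then set the grey retaining cap over it, down flat on the holder with its two feet in the gaps between the hooked lugs, and turn it about a quarter turn so that the feet lie under the lugs. Let go and leave it locked.

Things in the scene. Friction and masses are not known exactly. Their poses are not given: they have to be found in the camera images.
- vial_center (a point): Upright glass vial, white screw cap (top 10 mm), 27 mm diameter, 60 mm tall, 0.03 kg: the smallest glass thing on the worktop. The point is its centre, 30 mm above its underside; z is its axis.
- cap_grip (a point): Grey retaining cap, 67 mm tall, 0.09 kg: upside-down cup (48 mm outside, 40 mm inside, 39 mm tall), on it a grip bar 46 long, 12 thick, 28 tall; at the rim two feet in line with the bar, 5 thick, 18 wide, reaching 34 mm from the axis. Point: in the bar on the axis, 58 mm above the underside, 19 mm above the cup's top. x along the bar, y across it (pinch here), z up; a half turn is the same.
- well (a point): Sample holder: fixed round grey-painted block, 96 mm diameter, 34 mm tall, with a well 34 mm in diameter and 28 mm deep in its top (a seated vial stands 32 mm proud). The point is the centre of the well's mouth, level with the flat top; z up; two hooked lugs at its +x and -x. Cap goes down with its bar along y, is locked with its bar along x; it turns freely either way, no stop.
- lug (a point): One of the two like hooked steel lugs on the holder, 22 mm wide, 12 mm tall: post 37 to 43 mm from the well's axis, hook reaching inwards to 29 mm, 8 mm free beneath it. The point is on top of the lug at the well's +x, 36 mm from the well's axis; the other is opposite.
Things that resemble listed ones, but are neither listed nor needed, are in the scene too. What is shaped like the part that bears cap_grip but orange is not meant.

How it is judged:
On the way, in this order (a step that is already met when the one before it is completed fails the run):
1. the vial stands in the well (horizontal distance between vial_center and well below 0.008 m and z of vial_center in the frame of well below 0.006 m and angle between vial_center's own z axis and vertical below 0.17 rad), for 0.2 s.
2. the cap is down flat on the holder over the vial, with its feet in the gaps (bar more than 45 degrees from the line of the lugs) (horizontal distance between cap_grip and well below 0.012 m and z of cap_grip in the frame of well below 0.062 m and angle between the x axis of cap_grip and the x axis of well, either way round above 0.785 rad), for 0.1 s.
At the end, for the whole second after the job is handed in: The vial stands on the floor of the well (8 mm of its axis, 4 mm in height, 10 degrees); the cap sits flat on the holder over it (within 12 mm of the axis, 4 mm in height, 7 degrees), its bar within 23 degrees of the line through the two lugs, so its feet lie under the hooks (all of step 1 and horizontal distance between cap_grip and well below 0.012 m and z of cap_grip in the frame of well below 0.062 m and angle between cap_grip's own z axis and vertical below 0.12 rad and angle between the x axis of cap_grip and the x axis of well, either way round below 0.4 rad); the robot touches nothing.
It also fails if it takes over 58 s, if anything falls off the work surface, if the arm or the gripper's body presses on something with over 40 N, if the wrist force passes 120 N, or if a joint passes its speed limit or range.

## Working session

There is one attempt and no reset: what is moved stays moved. The work goes in short steps, Python scripts to look and compute and a tool call to move; the robot and the scene stay as the last step left them, time stands still between calls to the robot, and variables do not carry over. Pictures are saved under pics/ and viewed, at most 10 in all, crops included, and the job is handed in when it is done.

Besides the shell and the picture viewer there is one more tool, called after "Emit:" as name(argument=value, ...), one argument or row to a line, values as JSON. move_arm: Moves the arm, as the interface text tells. Its arguments: {"type":"object","properties":{"steps":{"type":"array","items":{"type":"array","items":{"type":"number"}}},"jaw":{"type":"number"},"grip_force":{"type":"number"}},"required":["steps"]}

```bash
mkdir -p pics; cat > h.py <<'E'
from rig import *
import numpy as np, cv2
def save(img,n): cv2.imwrite('pics/'+n,cv2.cvtColor(img,cv2.COLOR_RGB2BGR))
def K(c):
    return np.array([[c['fx'],0,c['cx']],[0,c['fy'],c['cy']],[0,0,1.]]),np.array(c['dist_coeffs'],float)
def ray(c,u,v):
    k,d=K(c); p=cv2.undistortPoints(np.array([[[u,v]]],float),k,d)[0,0]
    T=np.array(c['pose']); r=T[:3,:3]@np.array([p[0],-p[1],-1.]); return T[:3,3],r
def onz(c,u,v,z):
    o,r=ray(c,u,v); return o+r*(z-o[2])/r[2]
def proj(c,P):
    k,d=K(c);T=np.array(c['pose']); q=(np.atleast_2d(P)-T[:3,3])@T[:3,:3]; q=q*[1,-1,-1]
    return cv2.projectPoints(q,np.zeros(3),np.zeros(3),k,d)[0][:,0]
E
python3 - <<'E'
from h import *
ims=[]
for n in ['scene','side']:
    im=get_image(n); c=camera_info(n); ims.append(im); save(im,n+'0.png')
    print(n,np.round(np.array(c['pose']),3).tolist(),c['fx'])
    for l,z in [('vial_center',.03),('cap_grip',.04),('lug',.046),('well',.034)]:
        for r in regions_of(n,l):
            a=r['region']; print(l,round(r['p'],2),np.round(r['location']),a.sum(),np.round(onz(c,r['location'][1],r['location'][0],z),3))
E
```

```text
scene [[0.912, 0.276, -0.305, 0.209], [-0.411, 0.593, -0.692, -0.385], [-0.01, 0.756, 0.654, 0.657], [0.0, 0.0, 0.0, 1.0]] 452.7620972043
vial_center 0.89 [250. 325.] 426 [0.443 0.135 0.03 ]
cap_grip 0.78 [182. 252.] 590 [0.377 0.372 0.04 ]
cap_grip 0.7 [201. 303.] 763 [0.454 0.27  0.04 ]
lug 0.84 [208. 360.] 1721 [0.547 0.195 0.046]
well 0.86 [210. 361.] 1672 [0.552 0.202 0.034]
side [[0.85, 0.339, -0.404, 0.143], [-0.527, 0.557, -0.642, -0.291], [0.008, 0.758, 0.652, 0.63], [0.0, 0.0, 0.0, 1.0]] 476.1456359136498
vial_center 0.71 [268. 339.] 490 [0.447 0.129 0.03 ]
cap_grip 0.77 [199. 237.] 715 [0.371 0.362 0.04 ]
cap_grip 0.76 [210. 296.] 978 [0.45  0.277 0.04 ]
lug 0.83 [218. 362.] 2116 [0.539 0.193 0.046]
well 0.59 [218. 363.] 2106 [0.547 0.201 0.034]
```

View pics/scene0.png

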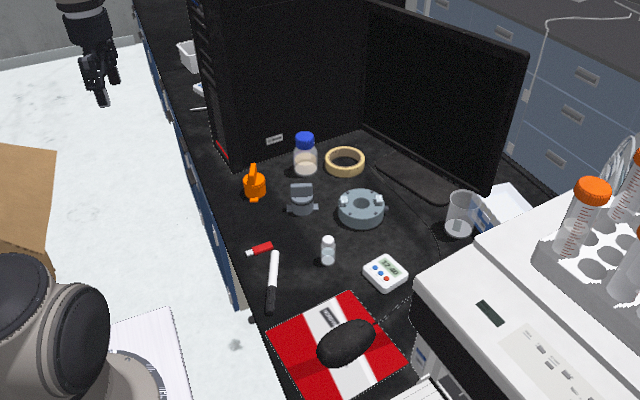

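View pics/side0.png

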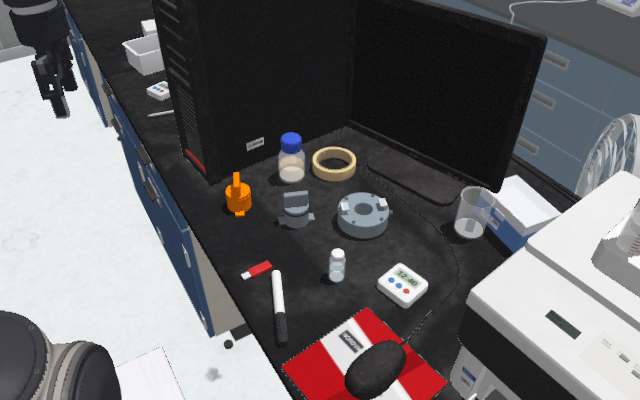

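The vial is at (328,250); the blue-capped bottle at (305,155) is too large. The grey cap is at (301,200), and the orange lookalike at (254,184) isn't meant. The holder is at (361,208), with its lugs at about (343,200) and (378,208). I'll confirm in one enlarged crop and work out the obstacle positions.

```bash
python3 - <<'E'
from h import *
im=get_image('side'); save(cv2.resize(im[160:290,210:410],None,fx=4,fy=4,interpolation=cv2.INTER_CUBIC),'crop1.png')
a=camera_info('scene');b=camera_info('side')
def tri(p,q):
    A=[];B=[]
    for c,x in((a,p),(b,q)):
        o,r=ray(c,*x); r/=np.linalg.norm(r); M=np.eye(3)-np.outer(r,r); A.append(M);B.append(M@o)
    return np.round(np.linalg.lstsq(np.vstack(A),np.hstack(B),rcond=None)[0],3)
print('tower floor corner',onz(a,234,171,0),onz(b,208,177,0),'right bottom',onz(a,365,130,0), onz(b,345,125,0),'top front corner?',onz(a,190,0,.4))
print('monitor lower right',tri((488,193),(500,187)),'top right',tri((526,50),(545,40)))
print('bottle',tri((304,136),(291,140)),'orange top',tri((253,166),(237,174)),'vialtop',tri((328,237),(338,251)))
print('well',tri((362,203),(364,209)))
E
```

```text
tower floor corner [0.36166763 0.48092618 0.        ] [0.36295496 0.50464667 0.        ] right bottom [0.72884939 0.50650819 0.        ] [0.72835867 0.52354528 0.        ] top front corner? [0.3341881  0.48419308 0.4       ]
monitor lower right [0.775 0.094 0.084] top right [0.762 0.089 0.374]
bottle [0.517 0.411 0.096] orange top [0.391 0.402 0.062] vialtop [0.449 0.137 0.061]
well [0.569 0.227 0.025]
```

View pics/crop1.png

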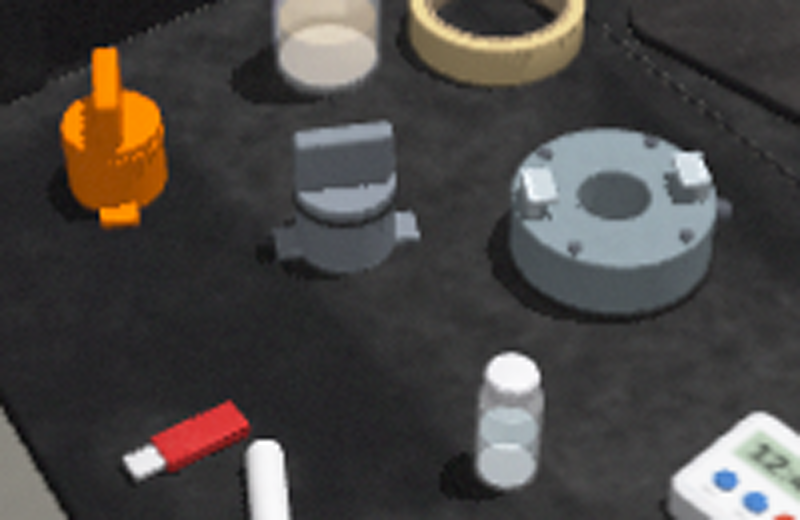

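The crop confirms it: the clear vial with a white cap is at crop (510,420). The grey cap is at (345,195) with its bar roughly along image x, and the holder is at (612,215) with white lugs at (538,185) and (690,170). Next I'll move to a wrist view.

Emit:
move_arm(
  steps=[
    [3,-4,1,0,0,0],
    [6,-8,2,0,0,0],
    [9,-12,3,0,0,0],
    [12,-15,4,0,0,0],
    [15,-19,4,0,0,0],
    [18,-23,4,0,0,0],
    [21,-27,4,0,0,0],
    [24,-30,4,0,0,0],
    [25,-31,4,0,0,0],
    [25,-31,4,0,0,0],
  ],
  jaw=1,
)

```text
time: 1.8
tool_pos: [0.4011, 0.1927, 0.2962]
orientation: [-0.459, -3.107, -0.0]
ft_force: [0.3, 0.3, -0.2]
width: 0.0855
gripper_force: 0.0
```

```bash
python3 - <<'E'
from h import *
s=observe(); print({k:np.round(s[k],3).tolist() for k in ['time','qpos','tool_pos','orientation','ft_force','width']})
c=camera_info('wrist'); im=get_image('wrist'); save(im,'w1.png'); np.save('w1pose.npy',c['pose'])
print(np.round(c['pose'],3).tolist(),c['fx'],c['dist_coeffs'])
for l,z in [('vial_center',.03),('cap_grip',.04),('lug',.046),('well',.034)]:
  for r in regions_of('wrist',l):
    print(l,round(r['p'],2),np.round(r['location']),r['region'].sum(),np.round(onz(c,r['location'][1],r['location'][0],z),3))
E
```

```text
{'time': 1.8, 'qpos': [0.275, 0.162, 1.655, 0.0, 1.325, -1.003], 'tool_pos': [0.401, 0.193, 0.296], 'orientation': [-0.459, -3.107, -0.0], 'ft_force': [0.256, 0.265, -0.222], 'width': 0.085}
[[0.29, -0.911, -0.295, 0.326], [0.957, 0.276, 0.089, 0.216], [0.0, -0.308, 0.951, 0.414], [0.0, 0.0, 0.0, 1.0]] 279.8401272602557 [0.01064456 0.         0.         0.         0.        ]
vial_center 0.77 [209. 292.] 441 [0.448 0.133 0.03 ]
cap_grip 0.91 [109. 460.] 1672 [0.379 0.383 0.04 ]
cap_grip 0.69 [185. 397.] 1334 [0.453 0.286 0.04 ]
lug 0.63 [256. 369.] 3348 [0.546 0.223 0.046]
well 0.77 [253. 370.] 3432 [0.549 0.225 0.034]
```

View pics/w1.png

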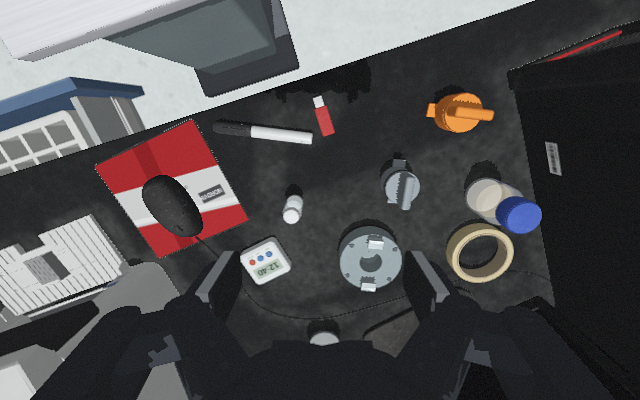

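```bash
cat > fit.py <<'E'
from h import *
from scipy.optimize import minimize
def cyl(r,z0,z1,n=40):
    t=np.linspace(0,2*np.pi,n,endpoint=False); return np.vstack([np.c_[r*np.cos(t),r*np.sin(t),0*t+z] for z in(z0,z1)])
def box(a,b,z0,z1): return np.array([[x,y,z] for x in(-a,a) for y in(-b,b) for z in(z0,z1)],float)
M={'vial_center':[cyl(.0135,0,.060)],'cap_grip':[cyl(.024,0,.039),box(.023,.006,.039,.067),box(.034,.009,0,.005)],'well':[cyl(.048,0,.034)]}
M['lug']=M['well']
def mask(c,parts,p,dz=0):
    m=np.zeros((1600,2560),np.uint8); R=np.array([[np.cos(p[2]),-np.sin(p[2])],[np.sin(p[2]),np.cos(p[2])]])
    for P in parts:
        Q=P.copy(); Q[:,:2]=Q[:,:2]@R.T+p[:2]; Q[:,2]+=dz
        cv2.fillConvexPoly(m,cv2.convexHull((proj(c,Q)*4+1.5).round().astype(np.int32)),1)
    return cv2.resize(m.astype(np.float32),(640,400),interpolation=cv2.INTER_AREA)
def fit(views,parts,p0,yaws,dz=0):
    def f(p): 
        p=np.r_[p,0][:3]; s=0
        for c,r in views:
            m=mask(c,parts,p,dz); s+=1-np.minimum(m,r).sum()/np.maximum(m,r).sum()
        return s/len(views)
    best=None
    for y in yaws:
        x0=np.r_[p0[:2],[y]] ; S=np.vstack([x0,x0+[.008,0,0],x0+[0,.008,0],x0+[0,0,.3]])
        if len(yaws)==1: x0=x0[:2]; S=S[:3,:2]
        o=minimize(f,x0,method='Nelder-Mead',options=dict(initial_simplex=S,xatol=2e-4,fatol=1e-4))
        if best is None or o.fun<best.fun: best=o
    return best.x,best.fun
E
python3 - <<'E'
from fit import *
V={l:{} for l in M}
for n in ['scene','side','wrist']:
    im=get_image(n); c=camera_info(n)
    for l,p in [('vial_center',(.447,.134)),('cap_grip',(.455,.278)),('well',(.551,.21))]:
        R=[(np.hypot(*(onz(c,r['location'][1],r['location'][0],.03)[:2]-p)),r) for r in regions_of(n,l)]
        R=[x for x in R if x[0]<.06]
        if R: V[l][n]=(c,min(R,key=lambda x:x[0])[1]['region'].astype(np.float32))
        if l=='well' and R:
            g=V[l][n][1]>0; h=im.astype(int).min(2); k=cv2.dilate(g.astype(np.uint8),np.ones((3,3)))&(h>205)
            N,_,st,ce=cv2.connectedComponentsWithStats(k.astype(np.uint8))
            for i in range(1,N):
                if st[i,4]>8: print('lug',n,st[i,4],ce[i].round(1),onz(c,*ce[i],.043).round(4))
for l,p,y in [('vial_center',(.447,.134),[0]),('cap_grip',(.455,.278),[0,.8,1.6,2.4]),('well',(.551,.21),[0])]:
    print(l,'all',fit(list(V[l].values()),M[l],p,y))
    for n,v in V[l].items(): print(l,n,fit([v],M[l],p,y))
E
```

```text
lug scene 28 [378.9 197.8] [0.5983 0.2099 0.043 ]
lug scene 30 [343.9 199.1] [0.5311 0.2365 0.043 ]
lug side 41 [382.3 201.8] [0.5983 0.2109 0.043 ]
lug side 42 [344.1 205.6] [0.5312 0.2393 0.043 ]
lug wrist 80 [374.5 243.9] [0.5304 0.2351 0.043 ]
lug wrist 10 [363.5 284. ] [0.5923 0.2029 0.043 ]
lug wrist 27 [368.3 289. ] [0.6031 0.2077 0.043 ]
vial_center all (array([0.44618676, 0.13462914]), np.float64(0.1648232489824295))
vial_center scene (array([0.44842514, 0.13618559]), np.float64(0.21245265007019043))
vial_center side (array([0.44608789, 0.13417079]), np.float64(0.11892527341842651))
vial_center wrist (array([0.44387611, 0.1358073 ]), np.float64(0.14631885290145874))
cap_grip all (array([ 0.45928191,  0.29245601, -0.34331141]), np.float64(0.08086603879928589))
cap_grip scene (array([ 0.46038684,  0.29184078, -0.37776228]), np.float64(0.05342507362365723))
cap_grip side (array([ 0.45919399,  0.2945827 , -0.37233994]), np.float64(0.061448752880096436))
cap_grip wrist (array([0.45861711, 0.29215639, 2.78522474]), np.float64(0.07571375370025635))
well all (array([0.56360618, 0.22135955]), np.float64(0.05060194060206413))
well scene (array([0.5645465 , 0.22083888]), np.float64(0.05315554141998291))
well side (array([0.56370349, 0.22165346]), np.float64(0.04363584518432617))
well wrist (array([0.56280835, 0.22152532]), np.float64(0.044462502002716064))
```

Fits agree: holder at (0.564, 0.222), with the lug line at about -0.38 rad (the lugs are 72 mm apart, as specified). The cap is at (0.459, 0.2925) with yaw -0.36, and the vial is at about (0.446, 0.135). I'll hover over the vial and refine.

Emit:
move_arm(
  steps=[
    [1,-1.5,-3,0,0,-0.02],
    [2,-3,-6,0,0,-0.04],
    [3,-4,-9,0,0,-0.06],
    [4,-5,-12,0,0,-0.08],
    [4.5,-5.8,-14,0,0,-0.08],
    [4.5,-5.8,-14,0,0,-0.08],
    [4.5,-5.8,-14,0,0,-0.08],
    [4.5,-5.8,-14,0,0,-0.08],
    [4.5,-5.8,-14,0,0,-0.08],
    [4.5,-5.8,-14,0,0,-0.08],
  ],
)

```text
time: 3.9
tool_pos: [0.4461, 0.135, 0.1567]
orientation: [0.58, 3.087, 0.0]
ft_force: [-0.3, 0.2, 0.1]
width: 0.0851
gripper_force: 0.0
```

```bash
python3 - <<'E'
from fit import *
s=observe(); print(s['tool_pos'])
for n in ['wrist','scene','side']:
    c=camera_info(n); im=get_image(n)
    if n=='wrist': save(im,'w2.png'); print(proj(c,[s['tool_pos']]))
    for r in regions_of(n,'vial_center'):
        g=r['region']; print(n,r['p'],r['location'],g.sum())
        h=im.astype(int).min(2); k=(g&(h>170)).astype(np.uint8)
        N,_,st,ce=cv2.connectedComponentsWithStats(k)
        for i in range(1,N):
            if st[i,4]>10: print('white',st[i],ce[i].round(1),onz(c,*ce[i],.056).round(4))
        print('fit',fit([(c,g.astype(np.float32))],M['vial_center'],(.447,.134),[0]))
E
```

```text
[0.4460653  0.13499415 0.15670724]
[[320.85630636 277.97373507]]
wrist 0.7 [200.7, 319.5] 1073
white [310 180  24  21 334] [321.5 189.7] [0.4318 0.1408 0.056 ]
white [309 199  26  24 459] [321.5 210.6] [0.4487 0.1342 0.056 ]
fit (array([0.44426346, 0.13514397]), np.float64(0.16762053966522217))
scene 0.68 [250.7, 326.5] 406
white [323 236  11   8  74] [328.1 239.5] [0.4485 0.1352 0.056 ]
white [323 247  10   4  31] [327.7 248.6] [0.4385 0.1151 0.056 ]
white [322 251  12  13  94] [327.1 258.6] [0.4277 0.0941 0.056 ]
fit (array([0.44716362, 0.13269131]), np.float64(0.15230894088745117))
side 0.59 [267.0, 338.4] 517
white [332 248  13  11 104] [337.9 253. ] [0.4493 0.1372 0.056 ]
white [330 262  13  19 160] [336.  272.2] [0.4245 0.1049 0.056 ]
fit (array([0.44748939, 0.13394456]), np.float64(0.09390556812286377))
```

View pics/w2.png

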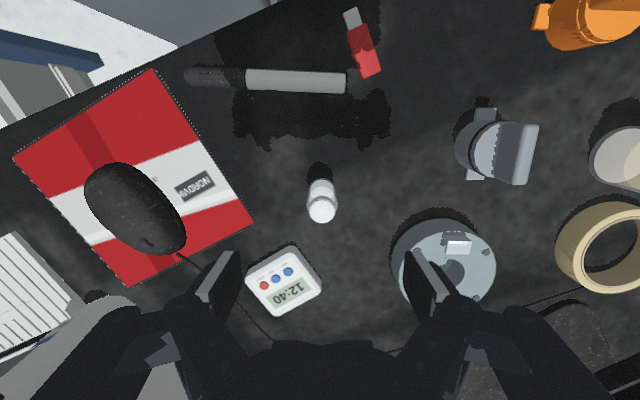

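The vial is at wrist (321,205), well centred between the fingers. The white-cap fits put it at (0.4487, 0.135). I'll descend and grip.

Emit:
move_arm(
  steps=[
    [0.3,0,-2.5,0,0,0],
    [0.3,0,-5,0,0,0],
    [0.3,0,-7.5,0,0,0],
    [0.3,0,-9,0,0,0],
    [0.3,0,-10,0,0,0],
    [0.3,0,-10,0,0,0],
    [0.3,0,-10,0,0,0],
    [0.3,0,-10,0,0,0],
    [0.3,0,-10,0,0,0],
    [0.3,0,-10,0,0,0],
  ],
)

```text
time: 5.45
tool_pos: [0.4491, 0.1349, 0.0565]
orientation: [0.581, 3.087, 0.0]
ft_force: [-1.0, 0.2, 0.6]
width: 0.0853
gripper_force: 0.0
```

Emit:
move_arm(
  steps=[
    [0,0,0,0,0,0],
    [0,0,0,0,0,0],
    [0,0,0,0,0,0],
    [0,0,0,0,0,0],
    [0,0,0,0,0,0],
    [0,0,0,0,0,0],
    [0,0,0,0,0,0],
    [0,0,0,0,0,0],
    [0,0,0,0,0,0],
    [0,0,0,0,0,0],
  ],
  jaw=-1,
  grip_force=25,
)

```text
time: 6.7
tool_pos: [0.449, 0.1348, 0.0564]
orientation: [0.581, 3.087, 0.0]
ft_force: [-1.3, -0.1, 1.8]
width: 0.0257
gripper_force: 25.5
```

Emit:
move_arm(
  steps=[
    [0,0,1,0,0,0],
    [0,0,3,0,0,0],
    [0,0,5,0,0,0],
    [0,0,7,0,0,0],
    [0,0,8,0,0,0],
    [0,0,8,0,0,0],
    [0,0,8,0,0,0],
    [0,0,8,0,0,0],
    [0,0,8,0,0,0],
    [0,0,8,0,0,0],
  ],
)

```text
time: 7.95
tool_pos: [0.4489, 0.1348, 0.1361]
orientation: [-0.581, -3.087, 0.0]
ft_force: [-0.6, -0.1, -0.6]
width: 0.0257
gripper_force: 25.3
```

```bash
python3 - <<'E'
from fit import *
s=observe(); print(s['tool_pos'],s['orientation'])
for n in ['wrist','side','scene']:
    c=camera_info(n); im=get_image(n)
    if n=='wrist': save(im,'w3.png')
    for l in ['vial_center']:
      for r in regions_of(n,l): print(n,l,r['p'],r['location'],r['region'].sum(),fit([(c,r['region'].astype(np.float32))],M[l],s['tool_pos'],[0],dz=.08))
im=get_image('side'); c=camera_info('side'); u,v=proj(c,[s['tool_pos']])[0].astype(int); print(u,v)
save(cv2.resize(im[v-60:v+65,u-80:u+80],None,fx=4,fy=4),'s3.png')
E
```

```text
[0.44890707 0.13480786 0.13607892] [-5.80612169e-01 -3.08700025e+00  9.31655031e-05]
wrist vial_center 0.82 [256.9, 320.7] 3529 (array([0.44457229, 0.13622813]), np.float64(0.1668757200241089))
side vial_center 0.55 [240.4, 334.3] 280 (array([0.44561755, 0.13407073]), np.float64(0.5794910192489624))
340 218
```

View pics/s3.png

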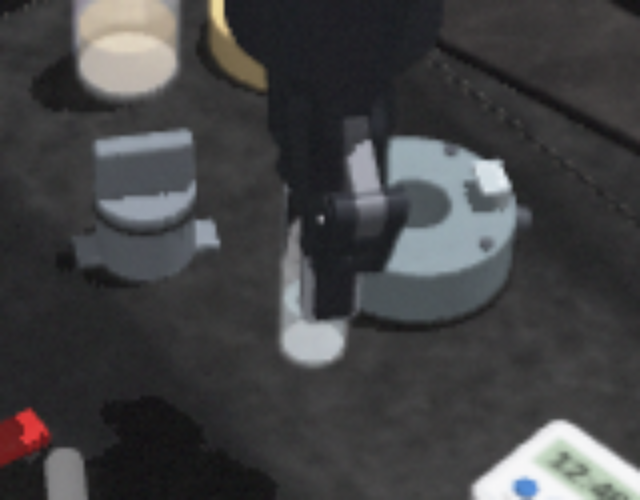

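The vial is held upright (width 25.7 mm), with its bottom at crop (312,365). I'll carry it over the well.

Emit:
move_arm(
  steps=[
    [2,1.5,0,0,0,0],
    [4,3,0,0,0,0],
    [6,4.5,0,0,0,0],
    [8,6,0,0,0,0],
    [10,7.5,0,0,0,0],
    [11.5,8.7,0,0,0,0],
    [11.5,8.7,-1,0,0,0],
    [11.5,8.7,-2.5,0,0,0],
    [11.5,8.7,-2.5,0,0,0],
    [11.5,8.7,-2.5,0,0,0],
  ],
)

```text
time: 9.55
tool_pos: [0.5637, 0.2215, 0.1112]
orientation: [-0.581, -3.087, 0.0]
ft_force: [0.2, -0.2, -0.2]
width: 0.0255
gripper_force: 25.3
```

```bash
python3 - <<'E'
from fit import *
s=observe(); print(s['tool_pos'])
W=[]
for n in ['wrist','side','scene']:
    c=camera_info(n); im=get_image(n)
    g=im.astype(int).min(2)>205
    if n=='wrist': save(cv2.resize(im[150:400,200:440],None,fx=2.4,fy=2.4),'w4.png')
    for r in regions_of(n,'well'): print(n,r['p'],r['region'].sum(), np.round(fit([(c,r['region'].astype(np.float32))],M['well'],(.564,.222),[0])[0],4))
    t=s['tool_pos']; print('predicted vial bottom/well centre px',proj(c,[[t[0],t[1],.055],[.564,.222,.034]]).round(1).tolist())
im=get_image('side'); u,v=364,200; save(cv2.resize(im[v-50:v+60,u-70:u+70],None,fx=4,fy=4),'s4.png')
a=cv2.imread('pics/w4.png');b=cv2.imread('pics/s4.png');b=b[:,:]
w=np.zeros((600,800,3),np.uint8); a=cv2.resize(a,(400,417)); b=cv2.resize(b,(400,314)); w[:417,:400]=a; w[:314,400:]=b; cv2.imwrite('pics/c4.png',w)
E
```

```text
[0.56372501 0.22148247 0.11124102]
wrist 0.81 9102 [0.5614 0.2227]
wrist 0.31 5869 [0.564 0.222]
predicted vial bottom/well centre px [[321.1, 229.9], [322.0, 218.3]]
side 0.85 2047 [0.5634 0.2217]
side 0.51 226 [0.624  0.3019]
predicted vial bottom/well centre px [[364.5, 200.1], [363.7, 208.4]]
scene 0.81 1555 [0.5649 0.2202]
scene 0.55 153 [0.6077 0.3102]
predicted vial bottom/well centre px [[361.6, 194.6], [361.2, 202.1]]
```

View pics/c4.png

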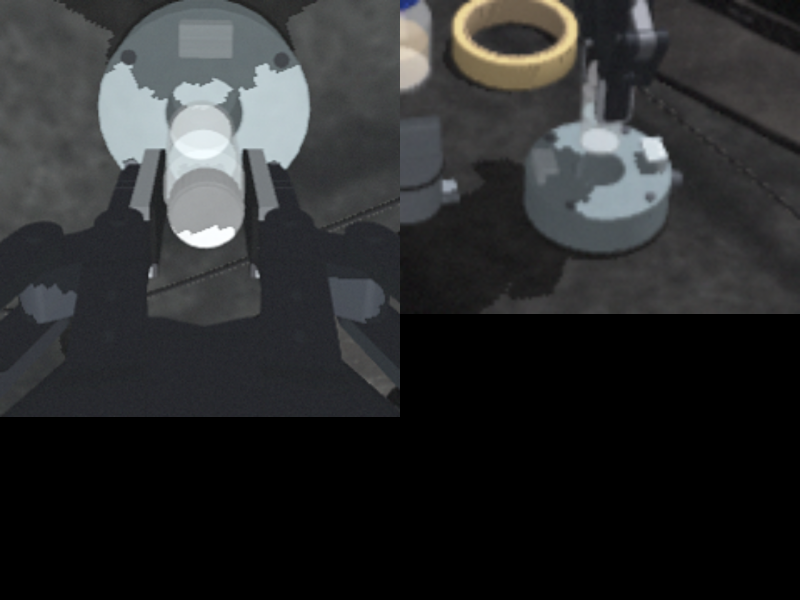

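The vial bottom at wrist crop (202,130) lines up with the well mouth, which is centred at about column 203. Lowering now.

Emit:
move_arm(
  steps=[
    [0,0.05,-1,0,0,0],
    [0,0.05,-2,0,0,0],
    [0,0.05,-2.6,0,0,0],
    [0,0.05,-3.1,0,0,0],
    [0,0.05,-3.6,0,0,0],
    [0,0.05,-4.1,0,0,0],
    [0,0.05,-4.5,0,0,0],
    [0,0.05,-4.8,0,0,0],
    [0,0.05,-4.8,0,0,0],
    [0,0.05,-4.8,0,0,0],
  ],
)

```text
time: 11.15
tool_pos: [0.5641, 0.2224, 0.0635]
orientation: [0.581, 3.087, 0.0]
ft_force: [-0.6, -0.3, -0.8]
width: 0.0257
gripper_force: 25.3
```

Emit:
move_arm(
  steps=[
    [0,0,-0.1,0,0,0],
    [0,0,-0.1,0,0,0],
    [0,0,-0.1,0,0,0],
    [0,0,-0.1,0,0,0],
    [0,0,-0.1,0,0,0],
    [0,0,0,0,0,0],
    [0,0,1,0,0,0],
    [0,0,3,0,0,0],
    [0,0,6,0,0,0],
    [0,0,9,0,0,0],
  ],
  jaw=1,
)

```text
time: 12.4
tool_pos: [0.564, 0.2223, 0.1549]
orientation: [0.581, 3.087, 0.0]
ft_force: [0.6, -1.1, -0.3]
width: 0.0855
gripper_force: 0.0
```

Emit:
move_arm(
  steps=[
    [-1,0.5,2,0,0,0],
    [-3,2,3,0,0,0],
    [-5,3.5,3,0,0,0],
    [-7,5,3,0,0,0],
    [-9,6,3,0,0,0],
    [-10.5,7,3,0,0,0],
    [-10.5,7,3,0,0,0],
    [-10.5,7,3,0,0,0],
    [-10.5,7,3,0,0,0],
    [-10.5,7,3,0,0,0],
  ],
)

```text
time: 13.65
tool_pos: [0.4595, 0.2919, 0.1832]
orientation: [0.582, 3.087, 0.0]
ft_force: [-0.0, -0.9, -0.8]
width: 0.0854
gripper_force: 0.0
```

```bash
python3 - <<'E'
from fit import *
s=observe(); print(s['tool_pos'],s['orientation'],s['width'])
for n in ['wrist','side','scene']:
    c=camera_info(n); im=get_image(n)
    if n=='wrist': save(im,'w5.png')
    for r in regions_of(n,'cap_grip'):
        if np.hypot(*(onz(c,r['location'][1],r['location'][0],.03)[:2]-(.459,.285)))<.05: print(n,'cap',r['p'],r['region'].sum(),fit([(c,r['region'].astype(np.float32))],M['cap_grip'],(.459,.2925),[-.5,-.2]))
    for r in regions_of(n,'vial_center'): print(n,'vial',r['p'],r['location'],r['region'].sum(),fit([(c,r['region'].astype(np.float32))],[cyl(.0135,.034,.066)],(.564,.222),[0]))
    print('pred vial top',proj(c,[[.564,.222,.066]]))
E
```

```text
[0.45950761 0.29191816 0.18319579] [5.82115612e-01 3.08713846e+00 2.94948975e-05] 0.08541323301746814
wrist cap 0.55 2316 (array([ 0.45860399,  0.29190518, -0.37473001]), np.float64(0.049653053283691406))
wrist vial 0.93 [302.1, 293.7] 835 (array([0.55804674, 0.22370993]), np.float64(0.11650228500366211))
pred vial top [[294.87277913 315.73407161]]
side cap 0.87 985 (array([ 0.4589554 ,  0.29359099, -0.35957648]), np.float64(0.05298501253128052))
side vial 0.85 [202.6, 365.5] 253 (array([0.56169223, 0.22080132]), np.float64(0.18653267621994019))
pred vial top [[364.87459948 195.37498679]]
scene cap 0.9 764 (array([ 0.46043594,  0.29178502, -0.3553887 ]), np.float64(0.06366723775863647))
scene vial 0.49 [199.6, 358.4] 211 (array([0.56000561, 0.21589323]), np.float64(0.17724609375))
pred vial top [[361.88830164 190.29950053]]
```

View pics/w5.png

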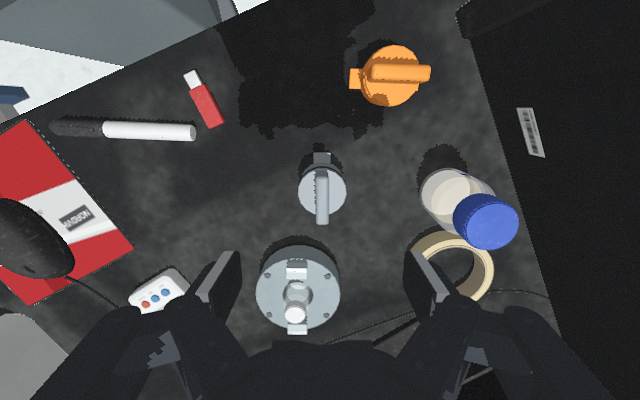

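The vial stands upright in the well at wrist (294,313), and the grey cap at (322,190) is aligned with the jaws. Gripping the bar.

Emit:
move_arm(
  steps=[
    [0,0.03,-2.5,0,0,0],
    [0,0.03,-5,0,0,0],
    [0,0.03,-7.5,0,0,0],
    [0,0.03,-9.5,0,0,0],
    [0,0.03,-11,0,0,0],
    [0,0.03,-11.7,0,0,0],
    [0,0.03,-11.7,0,0,0],
    [0,0.03,-11.7,0,0,0],
    [0,0.03,-11.7,0,0,0],
    [0,0.03,-11.7,0,0,0],
  ],
)

```text
time: 15.35
tool_pos: [0.4592, 0.2927, 0.0668]
orientation: [0.58, 3.087, 0.001]
ft_force: [0.6, -0.4, 0.0]
width: 0.0849
gripper_force: 0.0
```

Emit:
move_arm(
  steps=[
    [0,0,0,0,0,0],
    [0,0,0,0,0,0],
    [0,0,0,0,0,0],
    [0,0,0,0,0,0],
    [0,0,0,0,0,0],
    [0,0,0,0,0,0],
    [0,0,0,0,0,0],
    [0,0,0,0,0,0],
    [0,0,0,0,0,0],
    [0,0,0,0,0,0],
  ],
  jaw=-1,
  grip_force=40,
)

```text
time: 16.6
tool_pos: [0.459, 0.2926, 0.0663]
orientation: [-0.581, -3.087, -0.0]
ft_force: [-0.6, 0.6, -0.5]
width: 0.0112
gripper_force: 42.8
```

Emit:
move_arm(
  steps=[
    [0,0,1,0,0,0],
    [0,0,3,0,0,0],
    [0,0,5,0,0,0],
    [0,0,7,0,0,0],
    [0,0,9,0,0,0],
    [0,0,10,0,0,0],
    [0,0,10,0,0,0],
    [0,0,10,0,0,0],
    [0,0,10,0,0,0],
    [0,0,10,0,0,0],
  ],
)

```text
time: 17.85
tool_pos: [0.4588, 0.2925, 0.1658]
orientation: [-0.581, -3.087, 0.001]
ft_force: [0.4, 0.8, -0.8]
width: 0.0113
gripper_force: 42.8
```

```bash
python3 - <<'E'
from fit import *
s=observe(); print(s['tool_pos'],s['qpos'],s['width'])
for n in ['wrist','side','scene']:
    c=camera_info(n); im=get_image(n)
    for r in regions_of(n,'cap_grip'):
        print(n,'cap',r['p'],r['location'],r['region'].sum(),proj(c,s['tool_pos']))
        if n=='wrist' and abs(r['location'][1]-320)<60: print(fit([(c,r['region'].astype(np.float32))],[M['cap_grip'][0],M['cap_grip'][2]],s['tool_pos'],[-.5,-.2],dz=.1))
E
```

```text
[0.45882959 0.29252851 0.16578951] [ 4.26679185e-01  4.64940657e-01  1.60033006e+00  6.00837070e-05
  1.07726468e+00 -7.72343063e-01] 0.011294019153291427
wrist cap 0.97 [231.2, 319.1] 5286 [[320.86192244 277.9816938 ]]
(array([ 0.45954495,  0.29228073, -0.36374112]), np.float64(0.3601413369178772))
wrist cap 0.91 [73.1, 395.1] 3834 [[320.86192244 277.9816938 ]]
side cap 0.87 [194.5, 237.9] 798 [[294.02801049 148.43171254]]
side cap 0.71 [171.1, 293.2] 909 [[294.02801049 148.43171254]]
scene cap 0.66 [183.8, 253.3] 627 [[298.3762286  143.86968168]]
scene cap 0.64 [166.1, 301.1] 693 [[298.3762286  143.86968168]]
```

Held (width 11 mm). I'll carry it over the holder while turning a quarter turn.

Emit:
move_arm(
  steps=[
    [1,-0.7,0,0,0,0.15],
    [2.5,-1.7,0,0,0,0.31],
    [4,-2.7,0,0,0,0.47],
    [5.5,-3.7,0,0,0,0.63],
    [7,-4.7,0,0,0,0.79],
    [8.5,-5.7,0,0,0,0.95],
    [10,-6.7,0,0,0,1.11],
    [10.5,-7,0,0,0,1.27],
    [10.5,-7,0,0,0,1.42],
    [10.5,-7,0,0,0,1.57],
  ],
)

```text
time: 19.4
tool_pos: [0.5641, 0.2225, 0.1662]
orientation: [1.777, -2.59, -0.0]
ft_force: [-0.5, 0.3, -0.8]
width: 0.0106
gripper_force: 42.7
```

Emit:
move_arm(
  steps=[
    [0,0,0,0,0,0],
    [0,0,0,0,0,0],
    [0,0,0,0,0,0],
    [0,0,-0.5,0,0,0],
    [0,0,-1,0,0,0],
    [0,0,-1.5,0,0,0],
    [0,0,-2,0,0,0],
    [0,0,-2,0,0,0],
    [0,0,-2,0,0,0],
    [0,0,-2,0,0,0],
  ],
)

```text
time: 20.65
tool_pos: [0.5642, 0.2226, 0.1465]
orientation: [-1.771, 2.594, -0.0]
ft_force: [-0.1, -0.8, -0.4]
width: 0.0111
gripper_force: 42.7
```

```bash
python3 - <<'E'
from fit import *
s=observe(); print(s['tool_pos'],s['orientation'],s['qpos'])
v=s['orientation'];print('closing',2*np.arctan2(v[1],v[0])-np.pi/2)
im=get_image('side'); c=camera_info('side'); u,v=364,190; A=cv2.resize(im[v-55:v+55,u-50:u+50],(400,440),interpolation=cv2.INTER_CUBIC)
im=get_image('wrist'); B=cv2.resize(im[160:400,210:430],(400,436)); 
w=np.zeros((440,800,3),np.uint8); w[:,:400]=A; w[:436,400:]=B; save(w,'c6.png')
E
```

```text
[0.56415054 0.22264043 0.14654654] [-1.77137407e+00  2.59413877e+00 -1.31789081e-04] [ 2.49555999e-01  5.88849875e-01  1.43760251e+00  5.07651611e-05
  1.11477024e+00 -2.51949087e+00]
closing 2.7690245202797836
```

View pics/c6.png

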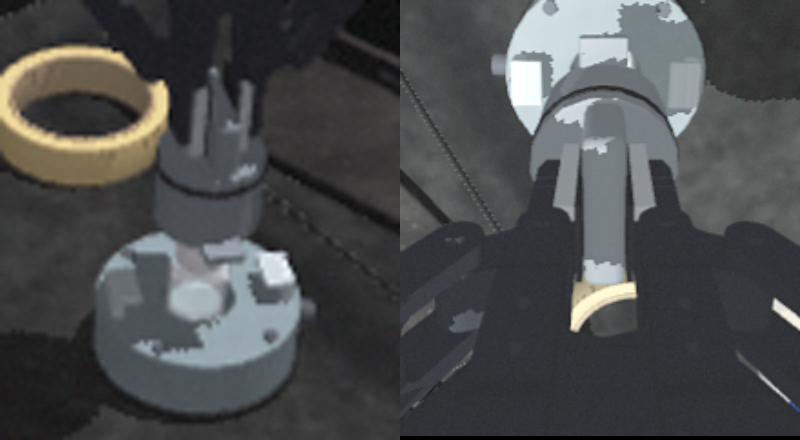

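The cap is level. Its foot at crop (605,52) sits midway between the lugs at (526,82) and (685,85), and the vial is underneath. Lowering.

Emit:
move_arm(
  steps=[
    [0,0,-1,0,0,0],
    [0,0,-2,0,0,0],
    [0,0,-2.7,0,0,0],
    [0,0,-3.2,0,0,0],
    [0,0,-3.6,0,0,0],
    [0,0,-4,0,0,0],
    [0,0,-4.3,0,0,0],
    [0,0,-4.5,0,0,0],
    [0,0,-4.6,0,0,0],
    [0,0,-4.6,0,0,0],
  ],
)

```text
time: 22.0
tool_pos: [0.5641, 0.2226, 0.1004]
orientation: [-1.771, 2.594, -0.0]
ft_force: [-0.8, 0.5, -0.4]
width: 0.0112
gripper_force: 42.7
```

Emit:
move_arm(
  steps=[
    [0,0,-0.05,0,0,0],
    [0,0,-0.1,0,0,0],
    [0,0,-0.1,0,0,0],
    [0,0,-0.1,0,0,0],
    [0,0,-0.1,0,0,0],
    [0,0,-0.1,0,0,0],
    [0,0,-0.1,0,0,0],
    [0,0,-0.1,0,0,0],
    [0,0,-0.1,0,0,0],
    [0,0,-0.1,0,0,0],
  ],
)

```text
time: 23.25
tool_pos: [0.5642, 0.2227, 0.1002]
orientation: [-1.771, 2.594, -0.0]
ft_force: [-1.3, -1.4, 5.2]
width: 0.0109
gripper_force: 43.6
```

The cap is seated (contact at the predicted height). Turning it back a quarter turn under the lugs.

Emit:
move_arm(
  steps=[
    [0,0,0.05,0,0,-0.1],
    [0,0,0.05,0,0,-0.26],
    [0,0,0.05,0,0,-0.42],
    [0,0,0.05,0,0,-0.58],
    [0,0,0.05,0,0,-0.74],
    [0,0,0.05,0,0,-0.9],
    [0,0,0.05,0,0,-1.06],
    [0,0,0.05,0,0,-1.22],
    [0,0,0.05,0,0,-1.38],
    [0,0,0.05,0,0,-1.54],
  ],
)

```text
time: 24.5
tool_pos: [0.5641, 0.2229, 0.1002]
orientation: [0.542, 3.094, 0.001]
ft_force: [-0.7, 0.6, 2.1]
width: 0.0113
gripper_force: 43.1
```

Emit:
move_arm(
  steps=[
    [0,0,0,0,0,-0.04],
    [0,0,0,0,0,-0.04],
    [0,0,0,0,0,-0.04],
    [0,0,0,0,0,-0.04],
    [0,0,0,0,0,-0.04],
    [0,0,0,0,0,-0.04],
    [0,0,0,0,0,-0.04],
    [0,0,0,0,0,-0.04],
    [0,0,0,0,0,-0.04],
    [0,0,0,0,0,-0.04],
  ],
)

```text
time: 25.75
tool_pos: [0.5643, 0.2228, 0.1002]
orientation: [0.596, 3.084, 0.001]
ft_force: [0.4, 0.2, 4.8]
width: 0.0112
gripper_force: 43.6
```

Turned freely. Releasing and rising.

Emit:
move_arm(
  steps=[
    [0,0,0,0,0,0],
    [0,0,0,0,0,0],
    [0,0,0,0,0,0],
    [0,0,0,0,0,0],
    [0,0,0,0,0,0],
    [0,0,0,0,0,0],
    [0,0,1,0,0,0],
    [0,0,3,0,0,0],
    [0,0,6,0,0,0],
    [0,0,9,0,0,0],
  ],
  jaw=1,
)

```text
time: 27.0
tool_pos: [0.564, 0.2226, 0.1915]
orientation: [0.596, 3.084, 0.0]
ft_force: [0.6, 0.3, -0.4]
width: 0.0851
gripper_force: 0.0
```

Emit:
move_arm(
  steps=[
    [-1,0,1,0,0,0],
    [-3,0,2,0,0,0],
    [-5,0,3,0,0,0],
    [-7,0,3,0,0,0],
    [-8,0,3,0,0,0],
    [-8,0,3,0,0,0],
    [-8,0,3,0,0,0],
    [-8,0,3,0,0,0],
    [-8,0,3,0,0,0],
    [-8,0,3,0,0,0],
  ],
)

```text
time: 28.25
tool_pos: [0.4841, 0.2226, 0.2197]
orientation: [-0.596, -3.084, 0.0]
ft_force: [-0.1, -0.5, -0.6]
width: 0.0853
gripper_force: 0.0
```

```bash
python3 - <<'E'
from fit import *
for n in ['side','scene','wrist']:
    c=camera_info(n); im=get_image(n)
    if n=='side': A=cv2.resize(im[150:260,314:414],(400,440),interpolation=cv2.INTER_CUBIC)
    if n=='wrist':
        u,v=proj(c,[[.564,.222,.06]])[0].astype(int); v=min(v,345);B=cv2.resize(im[v-55:v+55,u-50:u+50],(400,440),interpolation=cv2.INTER_CUBIC)
    for r in regions_of(n,'cap_grip'):
        if np.hypot(*(onz(c,r['location'][1],r['location'][0],.07)[:2]-(.564,.222)))<.05: print(n,r['p'],fit([(c,r['region'].astype(np.float32))],M['cap_grip'][:2],(.564,.222),[-.5,-.2],dz=.034))
save(np.hstack([A,B]),'c7.png')
E
```

```text
side 0.58 (array([ 0.56418016,  0.22338187, -0.4517551 ]), np.float64(0.09932267665863037))
wrist 0.95 (array([ 0.56347394,  0.22281126, -0.38069152]), np.float64(0.0539778470993042))
```

View pics/c7.png

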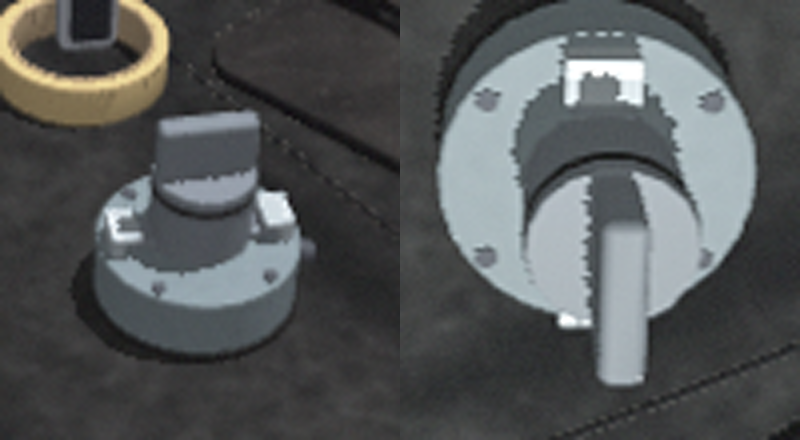

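The cap sits flat and centred. Its bar lies along the lug line, between the lugs at crop (122,230) and (275,212), with the feet under the hooks. The gripper is clear.

```bash
python3 -c "
from rig import *
print(hand_in())"
```

```text
the job is handed in; nothing more can be done
None
```

The vial is standing in the well, the grey cap is locked over it with its feet under the lugs, the gripper is clear, and the job is handed in at about 28 s; no verdict was returned.

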